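Unlock the ball hopper and empty it into its tray

TASK

Empty the ball hopper on the laser bench: loosen the wing nut that locks its slide gate by about 65 degrees or more (its thread may be right- or left-handed and nothing shows which, so try gently both ways and feel which way yields), then pull the gate out to its stop so that all four steel balls run down the chute into the tray. When they are in the tray, push the gate fully home; leave the tray and the other things on the bench where they stand.

Things in the scene. Friction and masses are not known exactly. Their poses are not given: they have to be found in the camera images.
- hopper: Fixed aluminium ball hopper. Origin on the bench under the centre of its mouth, z up. In its axes the gate pulls out to -x (roughly towards the robot), the chute runs down to -y and ends 40 mm up above the tray, the wing nut stands at y +95 mm. Shaft 55 mm square; flared mouth 80 mm square, its rim 165 mm above the bench. Steel base plate 130 x 205 x 10 mm.
- nut_grip (a point): Middle of the wing nut's aluminium grip bar, 143 mm above the bench, on the nut's vertical axis, at (0, 95 mm) in the hopper's axes. Bar: 46 mm long (point y), 14 mm thick (point x), from 127 to 158 mm above the bench, on a black round flange of 48 mm diameter that turns with it, over a fixed dark collar of 62 mm diameter. Tight, the bar lies along the hopper's y axis.
- nut (a joint): Wing nut, rad, positive anticlockwise from above; 0 = tight (start). It loosens one way only, which varies from start to start and cannot be seen: the wrong way it has 0.07 rad of play, then stops hard; the right way it turns with about 0.1 N m of friction to a stop at 1.35 (+ or -). The gate is freed at about 0.5; count it as loose from 0.9. It does not rise, and stays where left.
- gate_handle (a point): Middle of the gate's upright black handle: 24 mm long (hopper's x axis), 16 mm thick (hopper's y axis), 40 mm tall, from 96 to 136 mm above the bench. With the gate shut it stands at (-90 mm, 0) in the hopper's axes. Axes parallel to the hopper's. It is fixed to the steel gate plate and moves with it.
- gate (a joint): Slide of the gate, m: 0 = fully home, growing as it is pulled to the hopper's -x, stop at 0.055. About 2 N of friction; stays where left. While the nut is tight it moves 1.5 mm and is then held. The balls fall as the plate clears the hopper's floor: pulled to the stop, all four fall and reach the tray within about 1.5 s.
- tray: Loose dark steel tray, 120 x 120 mm outside, 34 mm high, walls and floor 4 to 5 mm, 0.7 kg or so. Origin at the centre of its underside. It stands on the bench under the end of the chute, centred about (0, -147 mm) in the hopper's axes.
- ball0_center (a point): Centre of steel ball 1 of 4 (18 mm diameter, 24 g); at the start it lies inside the hopper on the gate plate.
- ball0: The same ball 1.
- ball1_center (a point): Centre of steel ball 2 of 4 (18 mm diameter, 24 g); at the start it lies inside the hopper on the gate plate.
- ball1: The same ball 2.
- ball2_center (a point): Centre of steel ball 3 of 4 (18 mm diameter, 24 g); at the start it lies inside the hopper on the gate plate.
- ball2: The same ball 3.
- ball3_center (a point): Centre of steel ball 4 of 4 (18 mm diameter, 24 g); at the start it lies inside the hopper on the gate plate.
- ball3: The same ball 4.
- mount_a: Bystander: loose black mirror mount with two brass adjusters, 40 x 45 x 62 mm, behind the hopper. Origin at the centre of its underside.
- mount_b: Bystander: a second such mirror mount, behind the hopper on the chute's side. Origin at the centre of its underside.
- mount_c: Bystander: a third such mirror mount, far to the robot's left. Origin at the centre of its underside.
- brass_post: Bystander: upright brass post, 22 mm diameter, 45 mm tall, in front of the tray. Origin at the centre of its underside.
- lens_cap: Bystander: black lens cap, 30 mm diameter, 14 mm high, lying beyond the nut's side of the hopper. Origin at the centre of its underside.
- detector: Bystander: small aluminium detector box, 45 x 60 x 50 mm, to the robot's right. Origin at the centre of its underside.
- driver: Bystander: screwdriver, 150 mm long, lying to the robot's right. Origin at the centre of its underside.
Not all that is in view belongs to the job. What is shaped like the tray but red is not meant.

How it is judged (in metres and radians):
On the way, in this order (a step that is already met when the one before it is completed fails the run):
1. the wing nut is loosened by 0.9 rad or more, in whichever direction it yields ((value of joint nut above 0.9 rad or value of joint nut below -0.9 rad)), for 0.2 s.
2. the gate is pulled out by 35 mm or more (value of joint gate above 0.035 m), for 0.1 s.
At the end, for the whole second after the job is handed in: The gate is home (within 3 mm) and all four balls lie in the tray (centres inside its walls and below its rim), practically at rest (value of joint gate below 0.003 m and x of ball0_center in the frame of tray between -0.056 and 0.056 m and y of ball0_center in the frame of tray between -0.056 and 0.056 m and z of ball0_center in the frame of tray between 0 and 0.034 m and x of ball1_center in the frame of tray between -0.056 and 0.056 m and y of ball1_center in the frame of tray between -0.056 and 0.056 m and z of ball1_center in the frame of tray between 0 and 0.034 m and x of ball2_center in the frame of tray between -0.056 and 0.056 m and y of ball2_center in the frame of tray between -0.056 and 0.056 m and z of ball2_center in the frame of tray between 0 and 0.034 m and x of ball3_center in the frame of tray between -0.056 and 0.056 m and y of ball3_center in the frame of tray between -0.056 and 0.056 m and z of ball3_center in the frame of tray between 0 and 0.034 m and linear speed of each of ball0, ball1, ball2, ball3 below 0.08 m/s); the robot touches nothing.
It fails at once if the tray is shifted by more than 30 mm (distance of tray from where it was at the start of the episode above 0.03 m).
It fails at once if a bystander (mirror mount, brass post, lens cap, detector, screwdriver) is shifted by more than 40 mm (distance of any of mount_a, mount_b, mount_c, brass_post, lens_cap, detector, driver from where it was at the start of the episode above 0.04 m).
It also fails if it takes over 53 s, if anything falls off the work surface, if the arm or the gripper's body presses on something with over 40 N, if the wrist force passes 120 N, or if a joint passes its speed limit or range.

ROBOT

A 6-joint arm with a two-finger parallel gripper is mounted at the origin on the work surface. World frame = base frame: x ahead of the robot, y to its left, z up, the work surface at z = 0. Lengths are in m, angles in degrees, forces in N, time in s.
With the tool pointing down it reaches from about 0.4 to 0.825 m from the base axis. Payload 7 kg.
Tool frame: the origin (TCP) lies midway between the tips of the shut fingers; the grasp point (between the pads) lies r.hold_point_z behind it (r.hold_point_z is the distance from the TCP to the grasp point, in m); z points along the fingers, x is the direction in which the jaws open and shut, and the axes are right-handed (so a half turn about z gives the same grasp; the last joint's range is limited). The gripper opens to 88 mm and grips with 3 to 60 N. Pads are 19 mm wide; open, the fingers measure 130 mm over their backs; the gripper's body (78 mm by 193 mm) begins 47 mm behind the grasp point.
Start: joints at [-46.977, 20.546, 0.682, 0, -70.136, -16.507], TCP at [0.301, -0.604, 0.227] pointing down, gripper open.
Joint ranges: [-176.03, 176.03], [-82.01, 121.73], [-58.28, 71.71], [-173.87, 95.51], [-174.79, -0.11], [-173.66, 173.66]. Speed limits (degrees/s): [136.94, 136.94, 172.46, 180, 180, 180].

INTERFACE

Orientations are given as [roll, pitch, yaw] about the fixed x, y, z axes, in that order (R = Rz(yaw) Ry(pitch) Rx(roll)).
In Python, from plant import get_state, viewer, close_job, r gives the robot as it stands.
- The arm moves only by the tool apply_moves, never from a script. Its argument "plan" is a list of rows, each a list of 3 entries, a list of its own where there are three numbers: the closure in counts, from 0 (fully open) to 255 (shut), then the shift along the tool's x, y, z in units of 50 mm (1.0 is 50 mm), then the turn about the tool's z in units of 6 degrees (1.0 is 6 degrees). A call has 1 to 12 rows; each row shifts and turns the commanded pose from where the row before left it, along the tool's axes as they then stand; what a row does not reach is not made up. A row lasts 1/8 s, in which the tool goes at most 62.5 mm and 10.7 degrees, less where a joint would pass 70% of its speed; a pose out of reach is approached as far as the arm can. A call is refused whole if a number of a shift passes 1 or a number of a turn 1, either way. A call with a gripper value outside its range is refused whole. The fingers move at their own pace and stop on an object; "squeeze" is the grip in N (left out, the last holds). Time passes only in rows, so rows that do not move let the fingers close. It gives the time, the measured TCP pose, the force and the opening at its end, in the units of the state.
- get_state(): the state, without advancing time (a new reading comes with each control period).
- viewer.capture(name): name is "scene" or "top"; returns a dict with "frame" (384x512x3 uint8, blue, green, red), "K" (3x3 intrinsics, pixels), "R" (3x3) and "t" (3): a world point X has camera coordinates R X + t. Camera axes: x right, y down, z forward; pixel columns grow to the right and rows downward; lengths in m; the calibration is good to about 2 mm. A picture is of the moment at which its call begins. There is no depth.
- close_job(): hands the job in, once; it reports no verdict.
The state is a dict: "time_s": time; "joints": joint angles; "qd": joint speeds; "joint_torque": joint torques, N m; "tcp_pos": TCP position; "eef_rot": TCP orientation; "contact_force": force on the tool from outside, world axes, zero at the start; "moment": the same for the moment, N m; "gripper_width": finger opening in m.
Only numpy, scipy, OpenCV 4.12 (cv2) and the standard library are available. Lean on these libraries where they do the work, as an engineer would, in place of code of your own. Each camera call takes 0.05 s, during which the arm holds its last target.

## Working session

There is one attempt and no reset: what is moved stays moved. The work goes in short steps, Python scripts to look and compute and a tool call to move; the robot and the scene stay as the last step left them, time stands still between calls to the robot, and variables do not carry over. Pictures are saved under pics/ and viewed, and the job is handed in when it is done.

Besides the shell and the picture viewer there is one more tool, called after "Request:" by a JSON object that holds its "name" and its "arguments", one argument or row to a line. apply_moves: Moves the arm, as the interface text tells. Its arguments: {"type":"object","properties":{"plan":{"type":"array","items":{"type":"array"}},"squeeze":{"type":"number"}},"required":["plan"]}

```bash
mkdir -p pics; python3 - <<'E'
from plant import get_state, viewer, r
import cv2,pickle
s=get_state()
for k,v in s.items(): print(k,v)
print(r.hold_point_z)
d={}
for n in ("scene","top"):
    c=viewer.capture(n); d[n]=c; cv2.imwrite(f"pics/{n}0.png",c["frame"]); print(n,c["K"],c["R"],c["t"])
pickle.dump(d,open("cap0.pkl","wb"))
E
```

```text
time_s 0.0
joints [-4.69770791e+01  2.05916520e+01  6.34915057e-01 -2.00629026e-02
 -7.01366410e+01 -1.65051997e+01]
qd [-0.05980862 -0.042446    0.01835031  0.03523114 -0.01863962 -0.04086917]
joint_torque [-1.03990391e-05 -5.82719350e+01  2.93053436e+01  6.99719712e+00
  6.72708979e-03 -2.02061574e-04]
tcp_pos [ 0.30111267 -0.60357422  0.2256291 ]
eef_rot [-1.79991552e+02 -9.48888445e-02  1.16510882e+02]
contact_force [0.42134708 0.49484955 0.07774889]
moment [ 0.04102866  0.04004514 -0.01522283]
gripper_width 0.08797399196757447
0.0188
scene [[368.83340173   0.         253.35594379]
 [  0.         368.83340173 196.15524252]
 [  0.           0.           1.        ]] [[-0.07815557  0.99693489  0.00353883]
 [ 0.60606457  0.05033078 -0.79382148]
 [-0.79156645 -0.05989681 -0.60814055]] [ 0.03909736 -0.2382392   1.60104465]
top [[435.1317603    0.         257.82075684]
 [  0.         435.1317603  190.64448329]
 [  0.           0.           1.        ]] [[-0.02574419 -0.99961725  0.01012886]
 [-0.99754262  0.02502768 -0.06543951]
 [ 0.06516097 -0.01178866 -0.99780513]] [-2.18325796e-04  5.47119357e-01  1.22217231e+00]
```

```bash
python3 - <<'E'
import cv2
for n in ("scene","top"):
    f=cv2.imread(f"pics/{n}0.png"); cv2.imwrite(f"pics/{n}0b.png",cv2.resize(f,(768,576),interpolation=cv2.INTER_CUBIC))
E
```

```text
(no output)
```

View pics/scene0b.png

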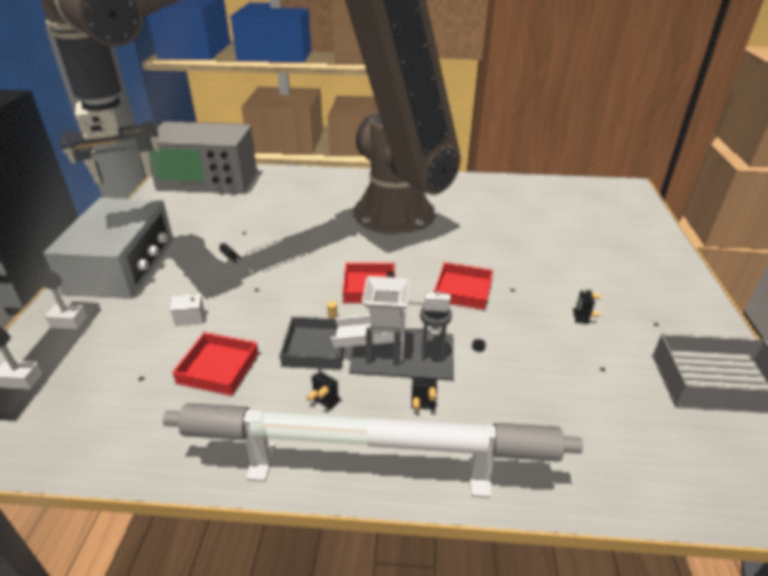

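View pics/top0b.png

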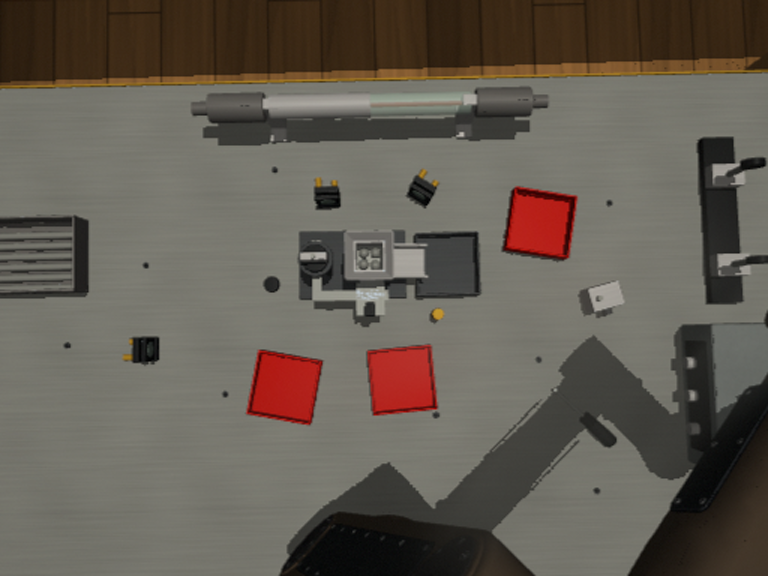

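The top view shows the hopper mouth near (246,170) in original pixels, nut near (210,172), handle near (247,206), and black tray near (298,176). I'll enlarge these.

```bash
python3 - <<'E'
import cv2
f=cv2.imread("pics/top0.png"); cv2.imwrite("pics/topc.png",cv2.resize(f[140:225,190:330],None,fx=5.5,fy=5.5,interpolation=cv2.INTER_CUBIC))
f=cv2.imread("pics/scene0.png"); cv2.imwrite("pics/scenec.png",cv2.resize(f[165:285,180:340],None,fx=5,fy=5,interpolation=cv2.INTER_CUBIC))
E
```

```text
(no output)
```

View pics/topc.png

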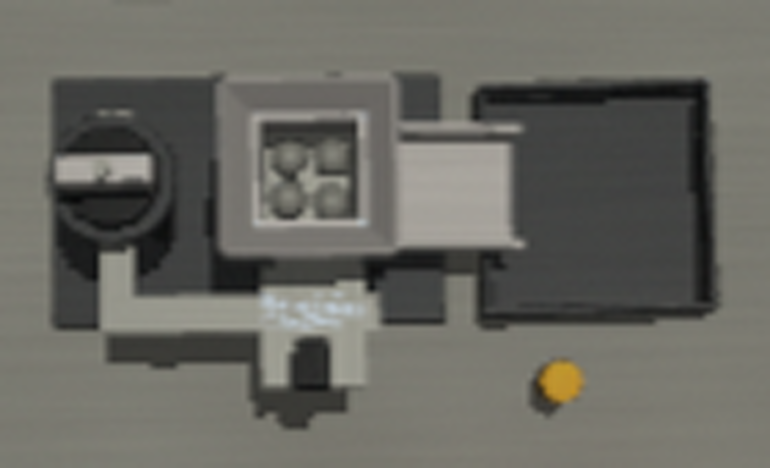

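View pics/scenec.png

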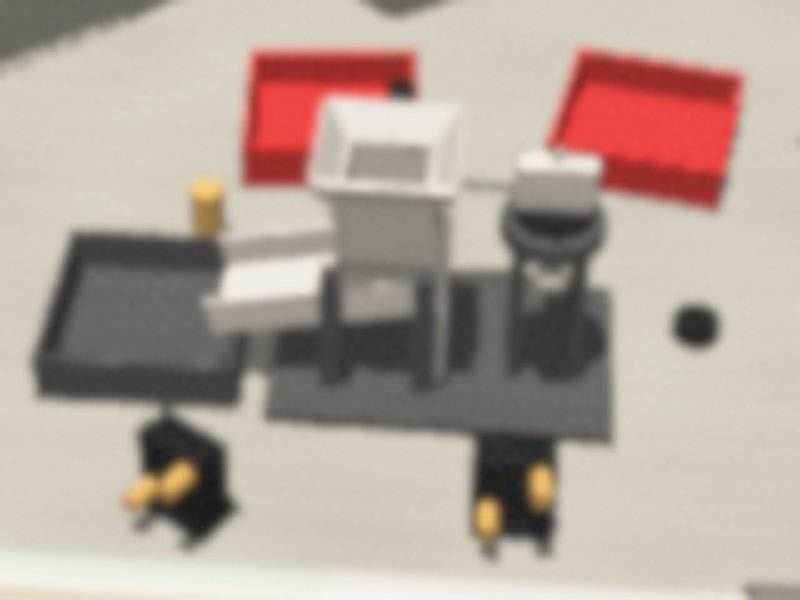

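```bash
cat > h.py <<'E'
import numpy as np,pickle
d=pickle.load(open("cap0.pkl","rb"))
def ray(n,u,v,z,c=None):
    c=c or d[n]; R=np.array(c["R"]);t=np.array(c["t"])
    C=-R.T@t; w=R.T@np.linalg.inv(c["K"])@[u,v,1]
    return C+w*(z-C[2])/w[2]
def topc(x,y,z): return ray("top",190+(x+.5)/5.5-.5,140+(y+.5)/5.5-.5,z)
def scc(x,y,z): return ray("scene",180+(x+.5)/5-.5,165+(y+.5)/5-.5,z)
def proj(n,X,c=None):
    c=c or d[n]; p=c["K"]@(np.array(c["R"])@X+np.array(c["t"])); return p[:2]/p[2]
E
python3 - <<'E'
from h import *
np.set_printoptions(precision=4,suppress=True)
def show(name,P,z,f=topc):
    Q=np.array([f(*p,z) for p in P]); print(name,Q.mean(0),"\n",Q[:,:2].tolist())
    return Q
def ang(a,b): return np.degrees(np.arctan2(b[1]-a[1],b[0]-a[0]))
Q=show("rim",[(218,75),(398,73),(396,255),(218,255)],.165); print(ang(Q[1],Q[0]),ang(Q[2],Q[3]))
B=show("base",[(52,78),(440,73),(445,322),(52,327)],.010); print(ang(B[1],B[0]),ang(B[2],B[3]), ang(B[3],B[0]),ang(B[2],B[1]))
N=show("nut",[(53,153),(153,155),(153,188),(53,184)],.158);print(ang(N[1],N[0]),ang(N[2],N[3]))
H=show("handle",[(293,338),(328,338),(328,388),(293,388)],.136)
T=show("tray",[(473,88),(708,80),(715,308),(480,315)],.034);print(ang(T[1],T[0]),ang(T[2],T[3]))
S=show("rim scene",[(325,97),(468,105),(455,192),(312,187)],.165,scc)
N=show("nut scene",[(518,153),(602,155)],.158,scc)
E
```

```text
rim [0.5916 0.0172 0.165 ] 
 [[0.6337446744107128, 0.05732180251239499], [0.6326707637942277, -0.025285484374824065], [0.548902682954054, -0.022161659668986942], [0.5509325237512431, 0.059098447081413735]]
89.25518580447954 88.56907485541797
base [0.5916 0.0515 0.01  ] 
 [[0.6580927624815043, 0.15228576512967543], [0.6558134075351838, -0.050981521640482586], [0.5250339263816985, -0.049988765232652374], [0.5275960086299295, 0.15449404744168257]]
89.35753584870362 89.28214593430792 -0.9694737808135143 -0.4349280117710904
nut [0.592  0.1115 0.158 ] 
 [[0.6004670678912349, 0.1343751557763812], [0.5984118081893981, 0.08839911813304799], [0.5831412048849378, 0.08869962122713097], [0.586124725479694, 0.1346182499068991]]
87.44041969434072 86.2824849605296
handle [0.5015 0.0185 0.136 ] 
 [[0.5133807179082596, 0.02643801888417653], [0.5129661248941194, 0.010071812384947688], [0.4895967778212288, 0.010643449669085828], [0.49001426259215636, 0.026987220230279992]]
tray [ 0.5859 -0.1273  0.034 ] 
 [[0.6439735050547338, -0.06675015966746206], [0.6451854470466541, -0.1879135446130988], [0.5275771555318496, -0.1874018537428043], [0.5270272663008646, -0.06700678051814098]]
90.57308439761489 90.26168938819967
rim scene [0.5948 0.0187 0.165 ] 
 [[0.5531520473809768, -0.021778543561902036], [0.5541864298725665, 0.0607612859700454], [0.6349640875582073, 0.05662315235910297], [0.6370123393853648, -0.020676651211553432]]
nut scene [0.5871 0.1137 0.158 ] 
 [[0.5881263372628035, 0.09025225795506794], [0.5860821423597274, 0.13718369310624512]]
```

Hopper is at about (0.592, 0.017), yaw about -0.8°. The nut is at (0.592, 0.112) and the handle at (0.5015, 0.0185), and both cameras agree within a few mm. I'll turn the tool to yaw 179.2°, then travel above the nut.

Request:
{"name": "apply_moves", "arguments": {
  "plan": [
    [0, [0, 0, 0], -1],
    [0, [0, 0, 0], -1],
    [0, [0, 0, 0], -1],
    [0, [0, 0, 0], -1],
    [0, [0, 0, 0], -1],
    [0, [0, 0, 0], -1],
    [0, [0, 0, 0], -1],
    [0, [0, 0, 0], -1],
    [0, [0, 0, 0], -1],
    [0, [0, 0, 0], -1],
    [0, [0, 0, 0], -0.45],
    [0, [0, 0, 0], 0]
  ],
  "squeeze": 30
}}

```text
time_s: 1.6
tcp_pos: [0.3012, -0.6038, 0.2261]
eef_rot: [180.0, -0.0, 179.2]
contact_force: [0.3, -0.0, 0.0]
gripper_width: 0.0874
```

Request:
{"name": "apply_moves", "arguments": {
  "plan": [
    [0, [-0.312, 0.8, 0], 0],
    [0, [-0.312, 0.8, 0], 0],
    [0, [-0.312, 0.8, 0], 0],
    [0, [-0.312, 0.8, 0], 0],
    [0, [-0.312, 0.8, 0], 0],
    [0, [-0.312, 0.8, 0], 0],
    [0, [-0.312, 0.8, 0], 0],
    [0, [-0.312, 0.8, 0], 0],
    [0, [-0.312, 0.8, 0], 0],
    [0, [-0.312, 0.8, 0], 0],
    [0, [-0.312, 0.8, 0], 0],
    [0, [-0.312, 0.8, 0], 0]
  ]
}}

```text
time_s: 3.1
tcp_pos: [0.4953, -0.1252, 0.2266]
eef_rot: [180.0, 0.0, 179.1]
contact_force: [-0.0, -0.6, 0.6]
gripper_width: 0.0875
```

Request:
{"name": "apply_moves", "arguments": {
  "plan": [
    [0, [-0.312, 0.8, 0], 0],
    [0, [-0.312, 0.8, 0], 0],
    [0, [-0.312, 0.8, 0], 0],
    [0, [-0.312, 0.8, 0], 0],
    [0, [-0.312, 0.8, 0], 0],
    [0, [-0.312, 0.8, 0], 0],
    [0, [0, 0, 0], 0],
    [0, [0, 0, 0], 0]
  ]
}}

```text
time_s: 4.1
tcp_pos: [0.5916, 0.112, 0.2261]
eef_rot: [-180.0, -0.1, 179.2]
contact_force: [-0.2, -0.4, 0.2]
gripper_width: 0.0877
```

Request:
{"name": "apply_moves", "arguments": {
  "plan": [
    [0, [0, 0, 0.4], 0],
    [0, [0, 0, 0.4], 0],
    [0, [0, 0, 0.4], 0],
    [0, [0, 0, 0.4], 0],
    [0, [0, 0, 0.24], 0],
    [0, [0, 0, 0], 0],
    [0, [0, 0, 0], 0]
  ]
}}

```text
time_s: 4.97
tcp_pos: [0.5924, 0.112, 0.1354]
eef_rot: [180.0, 0.1, 179.2]
contact_force: [0.1, 1.1, -0.6]
gripper_width: 0.0878
```

```bash
python3 - <<'E'
from plant import viewer,get_state
import cv2
s=get_state();print(s["tcp_pos"],s["contact_force"],s["moment"])
a=viewer.capture("scene")["frame"][100:285,180:380]
cv2.imwrite("pics/n1.png",cv2.resize(a,None,fx=3.2,fy=3.2,interpolation=cv2.INTER_CUBIC))
E
```

```text
[0.59240344 0.11200771 0.13543345] [ 0.06611935  1.14179024 -0.63010901] [0.03380191 0.07601939 0.00577242]
```

View pics/n1.png

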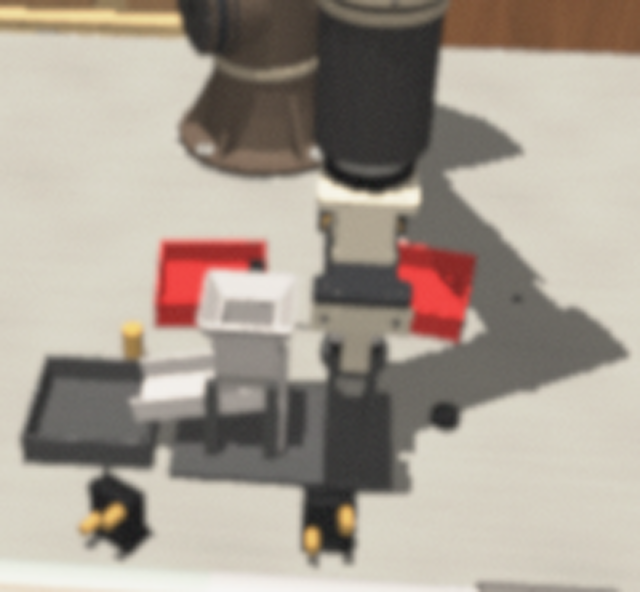

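The gripper stands over the nut at about (350,350) in the crop, clear of the hopper. I'll close on the bar.

Request:
{"name": "apply_moves", "arguments": {
  "plan": [
    [255, [0, 0, 0], 0],
    [255, [0, 0, 0], 0],
    [255, [0, 0, 0], 0],
    [255, [0, 0, 0], 0],
    [255, [0, 0, 0], 0],
    [255, [0, 0, 0], 0],
    [255, [0, 0, 0], 0]
  ],
  "squeeze": 25
}}

```text
time_s: 5.9
tcp_pos: [0.5919, 0.1121, 0.1345]
eef_rot: [-180.0, -0.0, 179.2]
contact_force: [-0.3, -0.1, -0.2]
gripper_width: 0.0231
```

```bash
python3 -c "
from plant import get_state
s=get_state();print(s['tcp_pos'],s['contact_force'],s['moment'],s['gripper_width'],s['joints'])"
```

```text
[0.5919303  0.11210497 0.13452536] [-0.31667622 -0.12201402 -0.22550107] [-0.01411412  0.0337098   0.00226768] 0.02311626662811686 [ 2.92885715e+01  1.80254178e+01 -1.58355270e+01  5.64539167e-04
 -5.61427895e+01 -3.00707550e+01]
```

Request:
{"name": "apply_moves", "arguments": {
  "plan": [
    [255, [0, 0, 0], 0],
    [255, [0, 0, 0], 0],
    [255, [0, 0, 0], 0],
    [255, [0, 0, 0], 0]
  ]
}}

```text
time_s: 6.4
tcp_pos: [0.592, 0.1121, 0.1346]
eef_rot: [-180.0, 0.0, 179.2]
contact_force: [0.0, 0.6, -0.4]
gripper_width: 0.0137
```

Request:
{"name": "apply_moves", "arguments": {
  "plan": [
    [255, [0, 0, 0], 0.4],
    [255, [0, 0, 0], 0.4],
    [255, [0, 0, 0], 0.4],
    [255, [0, 0, 0], 0]
  ]
}}

```text
time_s: 6.9
tcp_pos: [0.5919, 0.1122, 0.1346]
eef_rot: [-180.0, 0.0, 172.1]
contact_force: [0.5, -0.7, 0.2]
gripper_width: 0.0136
```

```bash
python3 -c "
from plant import get_state
s=get_state();print(s['tcp_pos'],s['eef_rot'],s['contact_force'],s['moment'],s['gripper_width'])"
```

```text
[0.59194012 0.1121875  0.13457834] [-1.79994616e+02  2.97427463e-03  1.72079706e+02] [ 0.51365339 -0.67433703  0.23263032] [0.12415658 0.05350276 0.61421428] 0.013603377065855985
```

Clockwise by 7° raised the moment to 0.61 N·m, so that looks like the stop. I'll try the other way.

Request:
{"name": "apply_moves", "arguments": {
  "plan": [
    [255, [0, 0, 0], -0.4],
    [255, [0, 0, 0], -0.4],
    [255, [0, 0, 0], -0.4],
    [255, [0, 0, 0], -0.4],
    [255, [0, 0, 0], -0.4],
    [255, [0, 0, 0], -0.4],
    [255, [0, 0, 0], 0]
  ]
}}

```text
time_s: 7.78
tcp_pos: [0.592, 0.1121, 0.1346]
eef_rot: [180.0, 0.0, -173.6]
contact_force: [-0.1, 0.5, 0.3]
gripper_width: 0.0138
```

```bash
python3 -c "
from plant import get_state
s=get_state();print(s['tcp_pos'],s['eef_rot'],s['contact_force'],s['moment'],s['gripper_width'])"
```

```text
[0.59202911 0.11212653 0.13455446] [ 1.79993915e+02  7.52070031e-03 -1.73567998e+02] [-0.08273946  0.45174605  0.31237337] [ 0.02190591 -0.09116312  0.08417025] 0.013789599945561637
```

Anticlockwise it yields: little moment at +7°. Turning on to about 70°.

Request:
{"name": "apply_moves", "arguments": {
  "plan": [
    [255, [0, 0, 0], -0.9],
    [255, [0, 0, 0], -0.9],
    [255, [0, 0, 0], -0.9],
    [255, [0, 0, 0], -0.9],
    [255, [0, 0, 0], -0.9],
    [255, [0, 0, 0], -0.9],
    [255, [0, 0, 0], -0.9],
    [255, [0, 0, 0], -0.9],
    [255, [0, 0, 0], -0.9],
    [255, [0, 0, 0], -0.9],
    [255, [0, 0, 0], -0.9],
    [255, [0, 0, 0], -0.9]
  ]
}}

```text
time_s: 9.28
tcp_pos: [0.5923, 0.1123, 0.1346]
eef_rot: [-180.0, 0.0, -108.7]
contact_force: [1.0, 0.8, -1.2]
gripper_width: 0.0139
```

Request:
{"name": "apply_moves", "arguments": {
  "plan": [
    [255, [0, 0, 0], 0],
    [255, [0, 0, 0], 0]
  ]
}}

```text
time_s: 9.52
tcp_pos: [0.5923, 0.1124, 0.1346]
eef_rot: [-180.0, 0.0, -108.9]
contact_force: [1.9, 1.0, -3.4]
gripper_width: 0.0144
```

```bash
python3 -c "
from plant import get_state
s=get_state();print(s['tcp_pos'],s['eef_rot'],s['contact_force'],s['moment'],s['gripper_width'],s['joints'])"
```

```text
[0.59231148 0.11235468 0.13457566] [-1.79970500e+02  3.17543487e-02 -1.08904361e+02] [ 1.88700799  1.02936782 -3.35040927] [ 0.1922417  -0.91928408  0.12810178] 0.01436315153326585 [ 2.92919459e+01  1.80335634e+01 -1.58161500e+01  9.92362501e-04
 -5.61069515e+01  4.18031316e+01]
```

72° turned. Release slightly (keeping clear of the hopper) and lift.

Request:
{"name": "apply_moves", "arguments": {
  "plan": [
    [170, [0, 0, 0], 0],
    [170, [0, 0, 0], 0],
    [170, [0, 0, 0], 0],
    [170, [0, 0, -0.3], 0],
    [170, [0, 0, -0.6], 0],
    [170, [0, 0, -0.6], 0],
    [170, [0, 0, -0.5], 0],
    [170, [0, 0, 0], 0]
  ]
}}

```text
time_s: 10.52
tcp_pos: [0.5932, 0.1125, 0.2382]
eef_rot: [-179.8, 0.2, -108.8]
contact_force: [0.5, 0.1, -1.1]
gripper_width: 0.029
```

```bash
python3 - <<'E'
from plant import viewer,get_state
import cv2
s=get_state();print(s["tcp_pos"],s["contact_force"],s["moment"],s["gripper_width"])
a=viewer.capture("scene")["frame"][100:285,180:380]
cv2.imwrite("pics/n2.png",cv2.resize(a,None,fx=3.2,fy=3.2,interpolation=cv2.INTER_CUBIC))
E
```

```text
[0.59324481 0.11249651 0.23819914] [ 0.54316376  0.09183917 -1.09269486] [-0.06010071  0.15153539  0.01129002] 0.02899551600355231
```

View pics/n2.png

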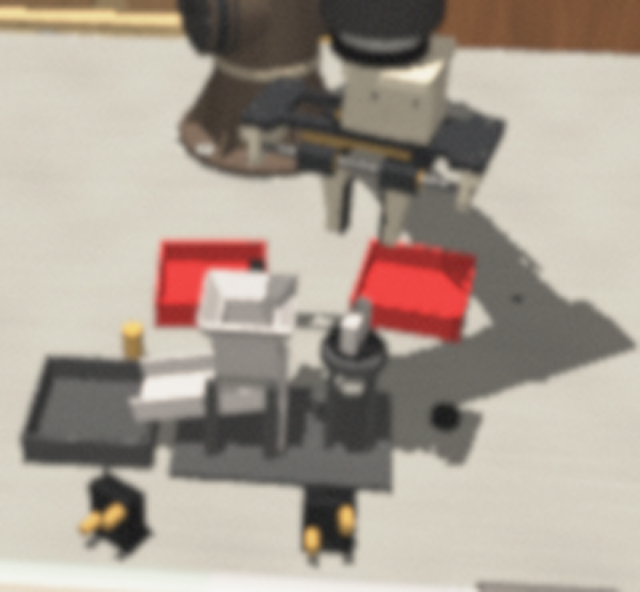

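The bar is turned to nearly along the hopper's x axis (crop (355,335)). Next I'll go over the handle with the jaws along y.

Request:
{"name": "apply_moves", "arguments": {
  "plan": [
    [90, [0, 0, 0], -1],
    [90, [0, 0, 0], -1],
    [90, [0, 0, 0], -1],
    [90, [0.476, 0.452, 0], 0],
    [90, [0.476, 0.452, 0], 0],
    [90, [0.476, 0.452, 0], 0],
    [90, [0.476, 0.452, 0], 0],
    [90, [0, 0, 0], 0],
    [90, [0, 0, 0.5], 0],
    [90, [0, 0, 0.5], 0],
    [90, [0, 0, 0], 0]
  ]
}}

```text
time_s: 11.95
tcp_pos: [0.4992, 0.018, 0.1828]
eef_rot: [179.8, -0.1, -90.8]
contact_force: [-0.1, -0.6, 1.1]
gripper_width: 0.0564
```

```bash
python3 - <<'E'
from plant import viewer,get_state
import cv2
s=get_state();print(s["tcp_pos"],s["eef_rot"],s["contact_force"],s["gripper_width"])
for n,(y0,y1,x0,x1) in {"scene":(100,285,180,380),"top":(130,250,190,330)}.items():
    a=viewer.capture(n)["frame"][y0:y1,x0:x1]
    cv2.imwrite(f"pics/h1{n}.png",cv2.resize(a,None,fx=3.2,fy=3.2,interpolation=cv2.INTER_CUBIC))
E
```

```text
[0.49924293 0.01802692 0.18276765] [ 1.79770552e+02 -8.40440332e-02 -9.07905855e+01] [-0.0706528  -0.5821817   1.10185788] 0.056351187970777546
```

View pics/h1scene.png

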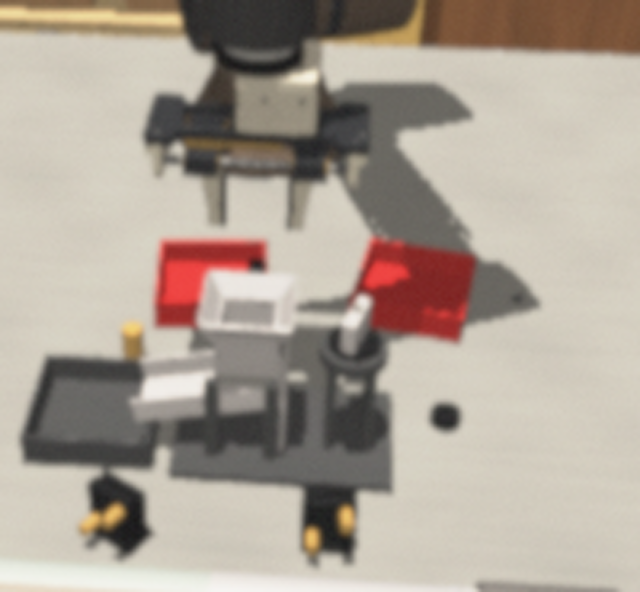

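View pics/h1top.png

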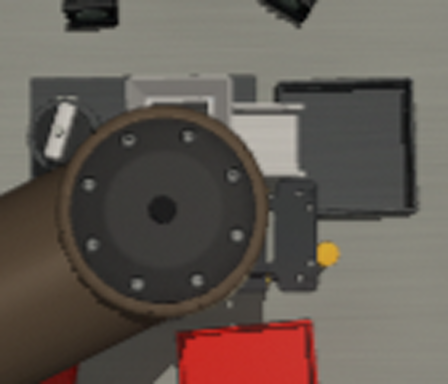

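The nut bar is turned (top crop (60,130)) and the gripper is above the handle. Descend and close.

Request:
{"name": "apply_moves", "arguments": {
  "plan": [
    [90, [0, -0.04, 0.4], 0],
    [90, [0, 0, 0.4], 0],
    [90, [0, 0, 0.4], 0],
    [90, [0, 0, 0.34], 0],
    [90, [0, 0, 0], 0],
    [255, [0, 0, 0], 0],
    [255, [0, 0, 0], 0],
    [255, [0, 0, 0], 0],
    [255, [0, 0, 0], 0],
    [255, [0, 0, 0], 0],
    [255, [0, 0, 0], 0],
    [255, [0, 0, 0], 0]
  ],
  "squeeze": 30
}}

```text
time_s: 13.55
tcp_pos: [0.5024, 0.0185, 0.1077]
eef_rot: [-180.0, 0.0, -90.8]
contact_force: [-1.0, 4.4, 3.2]
gripper_width: 0.0156
```

Gripped at 15.6 mm. Pull 57 mm.

Request:
{"name": "apply_moves", "arguments": {
  "plan": [
    [255, [0, 0.1, 0], 0],
    [255, [0, 0.2, 0], 0],
    [255, [0, 0.2, 0], 0],
    [255, [0, 0.2, 0], 0],
    [255, [0, 0.2, 0], 0],
    [255, [0, 0.2, 0], 0],
    [255, [0, 0.04, 0], 0],
    [255, [0, 0, 0], 0]
  ]
}}

```text
time_s: 14.55
tcp_pos: [0.4469, 0.0192, 0.1079]
eef_rot: [-179.8, 0.0, -90.7]
contact_force: [13.0, -0.4, -9.7]
gripper_width: 0.0158
```

```bash
python3 - <<'E'
from plant import viewer,get_state
import cv2
s=get_state();print(s["tcp_pos"],s["eef_rot"],s["contact_force"],s["gripper_width"])
for n,(y0,y1,x0,x1) in {"scene":(100,285,180,380),"top":(130,250,190,330)}.items():
    a=viewer.capture(n)["frame"][y0:y1,x0:x1]
    cv2.imwrite(f"pics/h2{n}.png",cv2.resize(a,None,fx=3.2,fy=3.2,interpolation=cv2.INTER_CUBIC))
E
```

```text
[0.44694383 0.01920749 0.10786836] [-1.79753635e+02  3.92215878e-02 -9.07311109e+01] [13.0057973  -0.37645366 -9.74076606] 0.015846704237077326
```

View pics/h2scene.png

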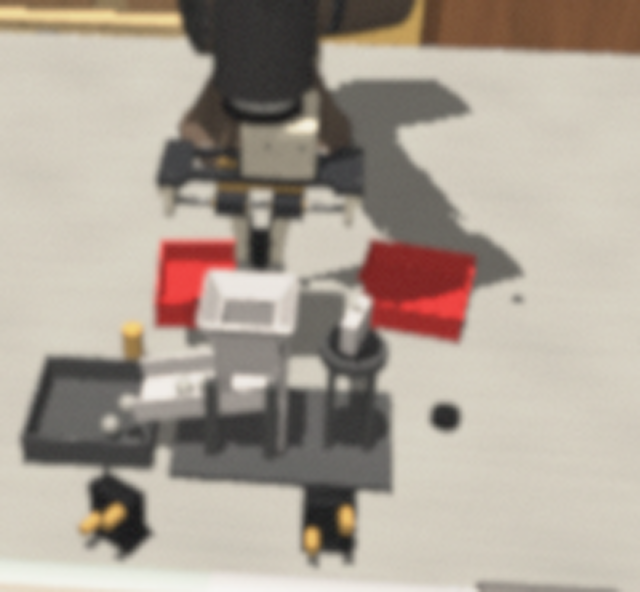

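View pics/h2top.png

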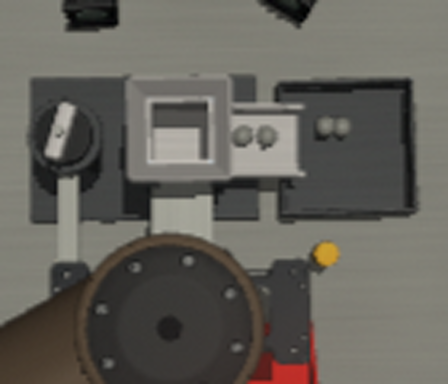

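The gate is at its stop. Two balls are in the tray, two are rolling down the chute, and the hopper is empty. Wait.

Request:
{"name": "apply_moves", "arguments": {
  "plan": [
    [255, [0, 0, 0], 0],
    [255, [0, 0, 0], 0],
    [255, [0, 0, 0], 0],
    [255, [0, 0, 0], 0],
    [255, [0, 0, 0], 0],
    [255, [0, 0, 0], 0],
    [255, [0, 0, 0], 0],
    [255, [0, 0, 0], 0],
    [255, [0, 0, 0], 0],
    [255, [0, 0, 0], 0],
    [255, [0, 0, 0], 0],
    [255, [0, 0, 0], 0]
  ]
}}

```text
time_s: 16.15
tcp_pos: [0.4469, 0.0192, 0.1079]
eef_rot: [-179.8, 0.0, -90.7]
contact_force: [12.2, -0.2, -9.2]
gripper_width: 0.0156
```

```bash
python3 - <<'E'
from plant import viewer,get_state
import cv2
s=get_state();print(s["tcp_pos"],s["contact_force"],s["gripper_width"])
for n,(y0,y1,x0,x1) in {"top":(130,250,190,330)}.items():
    a=viewer.capture(n)["frame"][y0:y1,x0:x1]
    cv2.imwrite(f"pics/h3{n}.png",cv2.resize(a,None,fx=4,fy=4,interpolation=cv2.INTER_CUBIC))
E
```

```text
[0.44693486 0.01920909 0.1078606 ] [12.24959725 -0.18204254 -9.17404832] 0.015594213922295149
```

View pics/h3top.png

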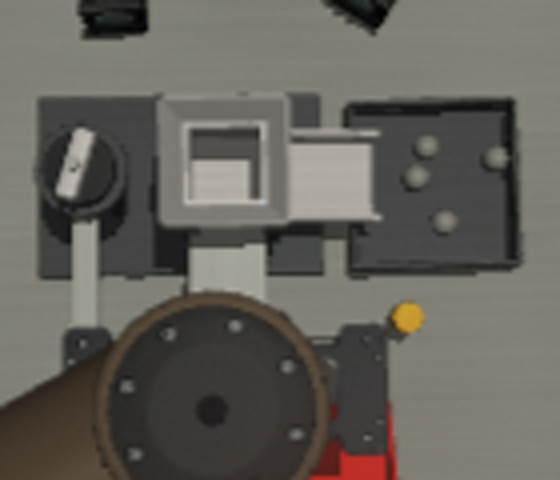

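All four balls lie in the tray (crop (427,146), (415,177), (445,222), (497,158)). Push the gate home.

Request:
{"name": "apply_moves", "arguments": {
  "plan": [
    [255, [0, -0.1, 0], 0],
    [255, [0, -0.2, 0], 0],
    [255, [0, -0.2, 0], 0],
    [255, [0, -0.2, 0], 0],
    [255, [0, -0.2, 0], 0],
    [255, [0, -0.2, 0], 0],
    [255, [0, -0.08, 0], 0],
    [255, [0, 0, 0], 0],
    [255, [0, 0, 0], 0]
  ]
}}

```text
time_s: 17.32
tcp_pos: [0.5021, 0.0184, 0.1078]
eef_rot: [179.9, 0.0, -90.8]
contact_force: [-6.0, 7.9, 9.2]
gripper_width: 0.0156
```

Travelled 55.2 mm with a 6 N reaction, so it is at the home stop. A small extra push, then release and retreat.

Request:
{"name": "apply_moves", "arguments": {
  "plan": [
    [255, [0, -0.04, 0], 0],
    [255, [0, 0, 0], 0],
    [90, [0, 0, 0], 0],
    [90, [0, 0, 0], 0],
    [90, [0, 0, 0], 0],
    [90, [0, 0, 0], 0],
    [90, [0, 0, -0.4], 0],
    [90, [0, 0, -0.6], 0],
    [90, [0, 0, -0.8], 0],
    [90, [0, 0, -0.8], 0],
    [90, [0, 0, -0.4], 0],
    [90, [0, 0, 0], 0]
  ]
}}

```text
time_s: 18.82
tcp_pos: [0.507, 0.0182, 0.2591]
eef_rot: [-179.8, 0.1, -90.8]
contact_force: [0.1, -0.4, 0.3]
gripper_width: 0.0566
```

Request:
{"name": "apply_moves", "arguments": {
  "plan": [
    [90, [0.7, 0, 0], 0],
    [90, [0.7, 0, 0], 0],
    [90, [0.7, 0, 0], 0],
    [90, [0.7, 0, 0], 0],
    [90, [0.7, 0, 0], 0],
    [90, [0.7, 0, 0], 0],
    [90, [0.7, 0, 0], 0],
    [90, [0.7, 0, 0], 0],
    [90, [0, 0, 0], 0],
    [90, [0, 0, 0], 0]
  ]
}}

```text
time_s: 20.08
tcp_pos: [0.5019, -0.2618, 0.2564]
eef_rot: [179.9, 0.0, -90.8]
contact_force: [0.2, 0.3, -0.0]
gripper_width: 0.0568
```

```bash
python3 - <<'E'
from plant import viewer,get_state
import cv2
s=get_state();print(s["time_s"],s["tcp_pos"],s["contact_force"],s["gripper_width"])
f=viewer.capture("top")["frame"]
cv2.imwrite("pics/f1.png",cv2.resize(f,(768,576),interpolation=cv2.INTER_CUBIC))
cv2.imwrite("pics/f2.png",cv2.resize(f[140:225,190:330],None,fx=5.5,fy=5.5,interpolation=cv2.INTER_CUBIC))
E
```

```text
20.075 [ 0.50187549 -0.26175538  0.25635836] [ 0.15970841  0.29166417 -0.03881756] 0.05678222030527256
```

View pics/f1.png

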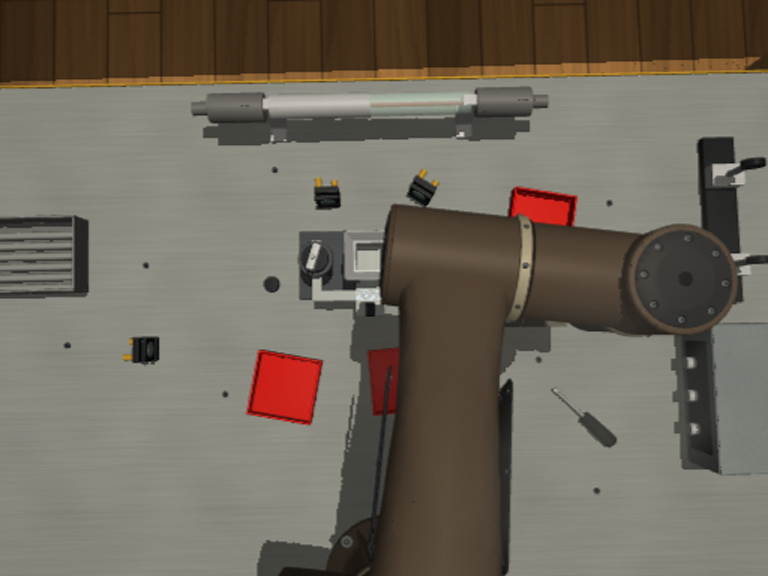

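View pics/f2.png

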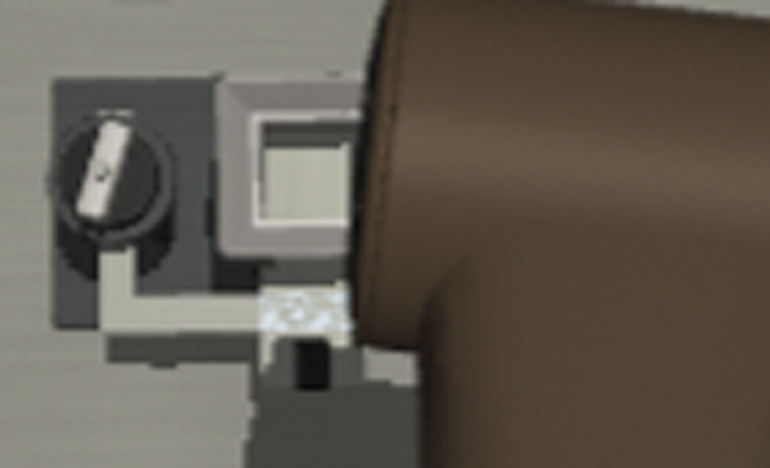

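The handle (crop (312,363)) is back at its starting position and the hopper is empty. The tray is hidden by the arm here, so I'll check it in the scene camera.

```bash
python3 - <<'E'
from plant import viewer
import cv2
f=viewer.capture("scene")["frame"]
cv2.imwrite("pics/f3.png",cv2.resize(f[165:285,180:340],None,fx=5,fy=5,interpolation=cv2.INTER_CUBIC))
E
```

```text
(no output)
```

View pics/f3.png

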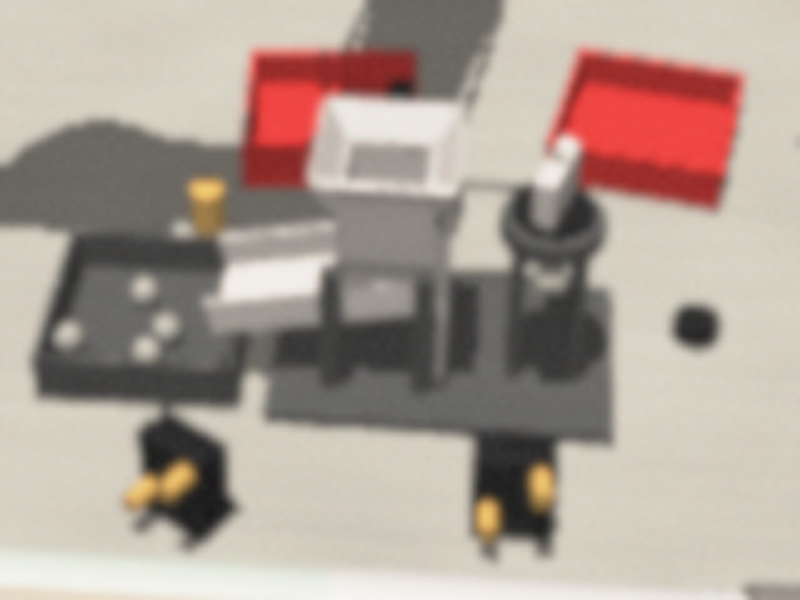

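Four balls are in the unmoved tray, at (143,287), (68,333), (165,325) and (145,348). The mounts, post and cap are in place, and the gripper is clear.

```bash
python3 -c "
from plant import close_job
print(close_job())"
```

```text
the job is handed in; nothing more can be done
None
```

The hopper is empty: all four balls are in the black tray, the gate is home again, and I handed the job in at about 20 s of the 53 s allowed. The hand-in itself gives no verdict.

- **Wing nut:** Turning clockwise built up 0.61 N·m within 7°, so that way was blocked. It yielded anticlockwise, and I turned it about 72° by the tool's yaw. The pictures show the bar swung round to match.
- **Gate:** I pulled it out about 55 mm to its stop. After the balls had run down I pushed it back 55.2 mm, until it met a 6 N reaction.
- **Last checks:** The last scene picture shows the four balls inside the tray and nothing left in the hopper. The handle is back at its starting pixels, and the tool force is near zero with the gripper clear. The tray, the two mounts behind the hopper, the brass post and the lens cap look unmoved.

No check failed. I judged the balls to be at rest from two pictures about 4 s apart. I did not compare the detector and the screwdriver one by one with the starting picture, but the arm did not pass near either of them at bench height.

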